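# Make up a necklace kit and a bracelet kit for the beading class

### The job

Make up two kits for the next beading class, one thing to a well. The necklace kit, in the tray with three wells, gets the small spool of thread and the round jar of beads, each standing upright in one of the two small wells (either way round), and the pliers lying flat along the long well; the bracelet kit, in the tray with two equal wells, gets the broad low spool of elastic cord, flat on its face, and the rectangular bead box, lid up, either way round. Do not knock over or push aside the dish of beads, the glue bottle or the tape measure that stand among the stock.

Things in the scene. Friction and masses are not known exactly. Their poses are not given: they have to be found in the camera images.
- thread_spool: small upright spool of white beading thread between brown card end discs, 38 mm across the discs, 44 mm high, standing on the table; about 30 g. Origin at the centre of its underside, z up along its axis.
- cord_spool: broad low spool of black elastic cord between grey plastic faces, with a white hub, 60 mm across, 26 mm high, lying flat on one face; about 50 g. Origin at the centre of its underside, z up along its axis.
- bead_jar: round clear screw-top jar of brown beads with an aluminium lid, 44 mm across, 52 mm high, standing; about 80 g. Origin at the centre of its underside, z up along its axis.
- bead_box: rectangular clear flip-top box full of beads, 60 mm long (its x), 40 mm wide (its y), 24 mm high, lying lid up; about 50 g. Origin at the centre of its underside, z up.
- pliers: jewellery pliers with black handles, lying flat: 126 mm long along x (jaws to +x), 50 mm wide over the ends of the handles, 11 mm thick. Origin at mid-length on the underside, z up. The steel joint, 20 mm long in x and 16 mm wide in y, has its centre at x = +25 mm and is the place to grip, across y; about 85 g, centre of mass near x = +12 mm.
- necklace_tray: grey flocked tray with three wells, 162 mm (x) by 154 mm (y), fixed to the table. Origin at the centre of its underside, z up. All well floors are at z = 3 mm, all walls and dividers are 6 mm thick with tops at z = 10 mm. Long well, 150 mm (x) by 74 mm (y), centre x 0, y +34 mm; two small wells, each 72 mm (x) by 62 mm (y), centres x -39 and +39 mm, y -40 mm.
- bracelet_tray: grey flocked tray with two equal wells, 178 mm (x) by 92 mm (y), fixed to the table. Origin at the centre of its underside, z up. Well floors at z = 3 mm, walls and divider 6 mm thick with tops at z = 10 mm. Wells 80 mm by 80 mm, centres x -43 and +43 mm, y 0.
- bead_dish: shallow white dish of beads, 76 mm across, 13 mm high, standing free on the table among the stock; to be left alone. Origin at the centre of its underside.
- glue_bottle: small blue plastic glue bottle with a white nozzle cap, 28 mm across, 50 mm high, standing free at the far side of the stock; to be left alone. Origin at the centre of its underside.
- tape_measure: flat square pocket tape measure, yellow with a steel button, 50 by 50 mm, 15 mm high, lying free at the far side of the stock; to be left alone. Origin at the centre of its underside.

How it is judged:
By the outcome, as a careful person would: the job done as asked, in the order asked, and still so for the second after the job is handed in, with the robot touching nothing.
It also fails if it takes over 134 s, if anything falls off the work surface, if the arm or the gripper's body presses on something with over 40 N, if the wrist force passes 120 N, or if a joint passes its speed limit or range.

### The arm

A 6-joint arm with a two-finger parallel gripper is mounted at the origin on the work surface. World frame = base frame: x ahead of the robot, y to its left, z up, the work surface at z = 0. Lengths are in m, angles in rad, forces in N, time in s.
With the tool pointing down it reaches from about 0.35 to 0.775 m from the base axis. Payload 7.3 kg.
Tool frame: the origin (TCP) lies at the centre of the arm's flange, where the gripper is bolted on; the fingertips stand 178 mm ahead of it and the grasp point (between the pads) lies 159 mm ahead of it (tip_extent is the distance from the TCP to the fingertips, in m); z points along the fingers, y is the line along which they close (so a half turn about z gives the same grasp; the last joint's range is limited). The gripper opens to 92 mm and grips with 3 to 60 N. Pads are 19 mm wide; open, the fingers measure 130 mm over their backs; the gripper's body (75 mm by 190 mm) begins 47 mm behind the grasp point.
Start: joints at [0.97, 0.342, 1.524, -0, 1.275, -0.146], TCP at [0.231, 0.472, 0.405] pointing down, gripper open.
Joint ranges: [-2.53, 2.53], [-0.77, 2.02], [0.04, 2.7], [-1, 4.14], [0.28, 2.66], [-3.11, 3.11]. Speed limits (rad/s): [2.57, 2.57, 3.14, 3.14, 3.14, 3.14].

### API

Orientations are given as [roll, pitch, yaw] about the fixed x, y, z axes, in that order (R = Rz(yaw) Ry(pitch) Rx(roll)).
In Python, from cell import * gives the robot as it stands.
- The arm moves only by the tool arm_command, never from a script. Its arguments are lists of equal length, an entry for each row: "xyz": the shift along the world's x, y, z in mm, a list of three; "spin": the turn about the world's z in degrees. In form: {"xyz": [[tx, ty, tz], ...], "spin": [spin, ...]}. A call has 1 to 20 rows; each row shifts and turns the commanded pose from where the row before left it; what a row does not reach is not made up. A row lasts 1/10 s, in which the tool goes at most 50 mm and 8.59 degrees, less where a joint would pass 70% of its speed; a pose out of reach is approached as far as the arm can. A call with a gripper value outside its range is refused whole. "jaw" is the opening, from -1 (shut) to 1 (fully open), set as the call begins (left out, the last holds). The fingers move at their own pace and stop on an object; "squeeze" is the grip in N (left out, the last holds). Time passes only in rows, so rows that do not move let the fingers close. It gives the time, the measured TCP pose, the force, the opening and the grip force at its end, in the units of the state.
- observe(): the state, without advancing time (a new reading comes with each control period).
- read_camera(name): name is "side" or "top" or "wrist"; returns a dict with "img" (384x512x3 uint8, red, green, blue), "depth" (384x512 float32, m along the optical axis (not along the pixel's ray), 0 where there is no reading), "fx", "fy", "cx", "cy" (pixels), "dist_coeffs" ([k1, k2, p1, p2, k3] as OpenCV has them; the pictures are not rectified), "world_from_camera" (4x4, takes a point from camera to world coordinates). Camera axes: x right, y up, looking along -z (the intrinsics and any distortion apply to the point x, -y, -z); pixel columns grow to the right and rows downward; lengths in m; the calibration is good to about 2 mm. A picture is of the moment at which its call begins.
- hand_in(): hands the job in; it is judged then, once.
The state is a dict: "time": time; "qpos": joint angles; "qvel": joint speeds; "joint_efforts": joint torques, N m; "tool_pos": TCP position; "tool_rot": TCP orientation; "contact_force": force on the tool from outside, world axes, zero at the start; "torque": the same for the moment, N m; "opening": finger opening in m; "grip_force": force on a finger pad.
Only numpy, scipy, OpenCV 4.12 (cv2) and the standard library are available. Lean on these libraries where they do the work, as an engineer would, in place of code of your own. Each camera call takes 0.05 s, during which the arm holds its last target. There are 200 camera calls.

## Working session

There is one attempt and no reset: what is moved stays moved. The work goes in short steps, Python scripts to look and compute and a tool call to move; the robot and the scene stay as the last step left them, time stands still between calls to the robot, and variables do not carry over. Pictures are saved under pics/ and viewed, at most 14 in all, crops included, and the job is handed in when it is done.

Besides the shell and the picture viewer there is one more tool, called after "Request:" as name(argument=value, ...), one argument or row to a line, values as JSON. arm_command: Moves the arm, as the interface text tells. Its arguments: {"type":"object","properties":{"xyz":{"type":"array","items":{"type":"array","items":{"type":"number"}}},"spin":{"type":"array","items":{"type":"number"}},"jaw":{"type":"number"},"squeeze":{"type":"number"}},"required":["xyz","spin"]}

```bash
mkdir -p pics; ls; cat > h.py <<'E'
from cell import *
import numpy as np, cv2
def cam(n):
    c=read_camera(n); return c
def K(c): return np.array([[c['fx'],0,c['cx']],[0,c['fy'],c['cy']],[0,0,1.]])
def ray(c,uv):
    p=cv2.undistortPoints(np.array(uv,float).reshape(-1,1,2),K(c),np.array(c['dist_coeffs'],float)).reshape(-1,2)
    d=np.c_[p[:,0],-p[:,1],-np.ones(len(p))]
    T=np.array(c['world_from_camera']); return T[:3,3],d@T[:3,:3].T
def onplane(c,uv,z):
    o,d=ray(c,uv); return o+d*((z-o[2])/d[:,2])[:,None]
def bydepth(c,uv):
    o,d=ray(c,uv); uv=np.array(uv).reshape(-1,2).astype(int)
    return o+d*c['depth'][uv[:,1],uv[:,0]][:,None]
def save(c,n): cv2.imwrite('pics/'+n,cv2.cvtColor(c['img'],cv2.COLOR_RGB2BGR))
E
python3 - <<'E'
from h import *
for n in('top','side','wrist'):
    c=cam(n); np.savez(n+'0.npz',**c); save(c,n+'0.png'); print(n,c['fx'],np.round(c['world_from_camera'],3).tolist(),c['dist_coeffs'],(c['depth']>0).mean())
print(observe())
a=[cv2.imread(f'pics/{n}0.png') for n in('top','side')]
E
```

```text
pics
top 411.20761416733825 [[0.013, 0.985, -0.171, 0.396], [-1.0, 0.013, 0.004, 0.003], [0.006, 0.171, 0.985, 0.994], [0.0, 0.0, 0.0, 1.0]] [-0.14032012  0.          0.          0.          0.        ] 0.9960174560546875
side 361.5280309829326 [[-0.991, 0.1, -0.085, 0.496], [-0.13, -0.662, 0.738, 0.678], [0.018, 0.743, 0.669, 0.641], [0.0, 0.0, 0.0, 1.0]] [0.01232093 0.         0.         0.         0.        ] 0.9960581461588541
wrist 319.4784965913451 [[0.439, -0.869, -0.229, 0.168], [0.898, 0.425, 0.113, 0.502], [-0.001, -0.256, 0.967, 0.384], [0.0, 0.0, 0.0, 1.0]] [-0.08605912  0.          0.          0.          0.        ] 0.9900614420572916
{'time': 0.15, 'qpos': array([ 9.69994302e-01,  3.42551509e-01,  1.52474613e+00,  1.26855088e-05,
        1.27538498e+00, -1.45997919e-01]), 'qvel': array([ 0.0008087 , -0.00235637, -0.00321642, -0.00027855,  0.00039493,
        0.00089648]), 'joint_efforts': array([ 5.30620637e-04, -4.31471121e+01, -2.44351566e+01,  7.16940570e-02,
        5.38053503e-02, -1.96793724e-05]), 'tool_pos': array([0.23055441, 0.47157262, 0.40422826]), 'tool_rot': array([-3.14051605e+00, -1.70570940e-04,  2.68678476e+00]), 'contact_force': array([-0.51272223, -0.31637395, -0.04576584]), 'torque': array([-0.07044809, -0.0065524 ,  0.03059085]), 'grip_force': 0.0, 'opening': 0.09196775647399315}
```

View pics/top0.png

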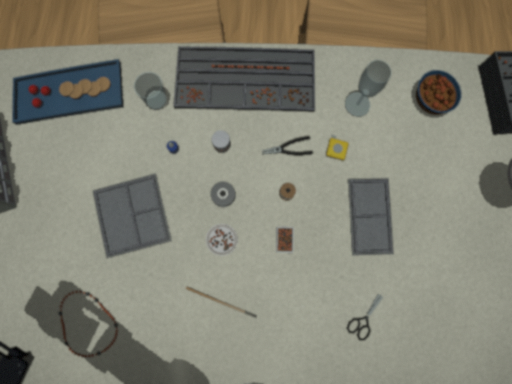

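View pics/side0.png

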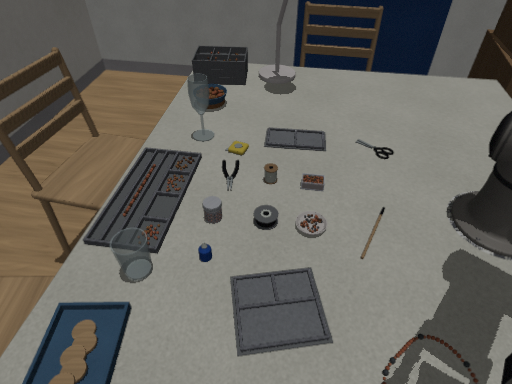

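The top view shows the necklace tray at (132,215) and the bracelet tray at (370,216). The jar is at (221,140), cord spool (223,193), thread spool (287,191), box (285,239), pliers (290,147), dish (222,240), glue (172,146) and tape (338,149). The side view shows the same things: pliers (231,175), jar (212,209), cord (265,216), thread (271,174), box (313,182).

```bash
cat >> h.py <<'E'
def cloud(c):
    v,u=np.mgrid[0:384,0:512]; uv=np.c_[u.ravel(),v.ravel()]
    o,d=ray(c,uv); return (o+d*c['depth'].ravel()[:,None]).reshape(384,512,3)
E
python3 - <<'E'
from h import *
for n,L in (('top',dict(thread=(287,191),cord=(223,193),jar=(221,140),box=(285,239),pliers=(290,147),glue=(172,146),dish=(222,240),tape=(338,149),neck=(132,215),brac=(370,216))),
  ('side',dict(thread=(271,174),cord=(265,216),jar=(212,209),box=(313,182),pliers=(231,175),glue=(205,252),dish=(311,224),tape=(238,148),neck=(278,308),brac=(296,139)))):
    c=dict(np.load(n+'0.npz')); P=cloud(c); z=P[...,2]
    flat=z[(abs(z)<.02)&(P[...,0]>.3)&(P[...,0]<.7)&(abs(P[...,1])<.3)]; z0=np.median(flat); print(n,'table',z0, flat.std())
    m=((z-z0)>.004).astype(np.uint8); k,lab=cv2.connectedComponents(m)
    for nm,(u,v) in L.items():
        w=lab[v-6:v+7,u-6:u+7]; w=w[w>0]
        if not len(w): print(nm,'none');continue
        M=lab==np.bincount(w).argmax(); Q=P[M]; zt=np.percentile(Q[:,2],95)
        T=Q[Q[:,2]>zt-.006]
        r=cv2.minAreaRect((T[:,:2]*1000).astype(np.float32))
        print(nm,M.sum(),'ztop %.1f'%(zt*1000),'mean',np.round(T[:,:2].mean(0)*1000,1),'rect',np.round(r[0],1),np.round(r[1],1),round(r[2],1))
E
```

```text
top table 0.0009249339513273114 0.003357565123743499
thread 226 ztop 47.2 mean [565.3 -74.8] rect [494.1 -33.5] [ 36.6 207. ] 59.7
cord 501 ztop 29.7 mean [560.1  78.6] rect [498.7  36.8] [209.1  58.9] 33.9
jar 348 ztop 55.6 mean [687.3  85.1] rect [550.5  57.1] [325.3  43.8] 11.6
box 473 ztop 26.3 mean [451. -71.] rect [444.  -42.3] [ 66.9 114.3] 16.7
pliers 386 ztop 13.7 mean [678.  -83.7] rect [574.6 -27.2] [112.8 345.2] 62.4
glue 117 ztop 47.4 mean [658.6 193.1] rect [538.1 102.9] [348.1  10.6] 36.8
dish 792 ztop 16.3 mean [451.5  78.8] rect [430.5  66.6] [124.1  75.5] 30.0
tape 369 ztop 17.8 mean [ 676.  -199.3] rect [ 542.5 -118.1] [ 55.  376.7] 58.9
neck 1546 ztop 13.5 mean [507.4 297.1] rect [503.9 200.1] [402.1 202.3] 87.9
brac 734 ztop 12.8 mean [ 514.9 -280.3] rect [ 502.7 -161.5] [182.1 347.6] 5.4
side table 0.002173878177387678 0.0031459093777078694
thread 230 ztop 47.5 mean [567.2 -62.6] rect [526.3 289.9] [ 34.7 778.3] 6.6
cord 432 ztop 29.5 mean [561.5  81. ] rect [533.6 363. ] [ 57.2 634.5] 5.9
jar 442 ztop 55.0 mean [687.1  91. ] rect [585.8 367.1] [ 44. 646.] 20.1
box 358 ztop 27.1 mean [454.6 -62. ] rect [459.7 292.3] [772.5  61.6] 89.2
pliers 206 ztop 14.6 mean [678.4 -67.3] rect [601.6 270.7] [ 45.9 841.3] 12.5
glue 203 ztop 46.6 mean [670.3 223.5] rect [589.7 441.1] [ 10.9 509.7] 20.4
dish 591 ztop 16.5 mean [452.4  78.7] rect [456.2 359. ] [638.8  73.6] 89.5
tape 196 ztop 17.9 mean [ 679.  -189.7] rect [605.4 226.5] [ 59.7 927.5] 10.0
neck 1610 ztop 13.1 mean [506.5 310.1] rect [472.3 441.9] [164.6 445.2] 14.6
brac 432 ztop 13.6 mean [ 514.3 -279. ] rect [506.6 172.5] [ 176.5 1011.4] 1.1
```

```bash
cat >> h.py <<'E'
def comps(c,L,th=.004,band=.006):
    P=cloud(c); z=P[...,2].copy(); ok=c['depth']>.02; z[~ok]=0; P[~ok]=0
    reg=ok&(abs(z)<.02)&(P[...,0]>.3)&(P[...,0]<.75)&(abs(P[...,1])<.42); z0=np.median(z[reg])
    m=(ok&((z-z0)>th)&(z<.08)).astype(np.uint8); k,lab=cv2.connectedComponents(m)
    print('table %.1f'%(z0*1000)); out={}
    for nm,(u,v) in L.items():
        w=lab[v-6:v+7,u-6:u+7]; w=w[w>0]
        if not len(w): print(nm,'none');continue
        M=lab==np.bincount(w).argmax(); Q=P[M]; zt=np.percentile(Q[:,2],90)
        T=Q[Q[:,2]>zt-band]; r=cv2.minAreaRect((T[:,:2]*1000).astype(np.float32))
        out[nm]=T
        print(nm,M.sum(),'ztop %.1f'%(zt*1000),'mean',np.round(T[:,:2].mean(0)*1000,1),'rect',np.round(r[0],1),np.round(r[1],1),round(r[2],1))
    return out
E
python3 - <<'E'
from h import *
for n,L in (('top',dict(thread=(287,191),cord=(223,193),jar=(221,140),box=(285,239),pliers=(290,147),glue=(172,146),dish=(222,240),tape=(338,149),neck=(132,215),brac=(370,216))),
  ('side',dict(thread=(271,174),cord=(265,216),jar=(212,209),box=(313,182),pliers=(231,175),glue=(205,252),dish=(311,224),tape=(238,148),neck=(278,308),brac=(296,139)))):
    c=dict(np.load(n+'0.npz')); print(n); comps(c,L)
# ray triangulation check of the tops/centres from colour masks
def cen(c,f,u,v,r):
    h=cv2.cvtColor(c['img'],cv2.COLOR_RGB2HSV)[v-r:v+r,u-r:u+r].astype(int); m=f(h); y,x=np.nonzero(m); return [u-r+x.mean(),v-r+y.mean()],m.sum()
t=dict(np.load('top0.npz'));s=dict(np.load('side0.npz'))
def tri(a,b):
    o1,d1=ray(t,[a]);o2,d2=ray(s,[b]);d1=d1[0];d2=d2[0]
    A=np.c_[d1,-d2];k=np.linalg.lstsq(A,o2-o1,rcond=None)[0];p=o1+d1*k[0];q=o2+d2*k[1];return np.round((p+q)/2*1000,1),round(np.linalg.norm(p-q)*1000,1)
f=lambda h:(h[...,1]<50)&(h[...,2]>150)
for nm,a,b,r in(('cordhub',(223,193),(265,214),6),):
    A=cen(t,f,*a,r);B=cen(s,f,*b,r);print(nm,A,B,tri(A[0],B[0]))
f=lambda h:(h[...,0]<20)&(h[...,1]>90)
for nm,a,b,r in(('box',(285,239),(313,180),14),('thread',(287,191),(270,167),10)):
    A=cen(t,f,*a,r);B=cen(s,f,*b,r);print(nm,A,B,tri(A[0],B[0]))
E
```

```text
top
table 1.0
thread 223 ztop 46.6 mean [567.8 -76.1] rect [568.7 -75.8] [35.6 35.9] 89.3
cord 499 ztop 29.2 mean [560.9  78.7] rect [561.3  79.3] [58.6 57.8] 44.3
jar 347 ztop 55.0 mean [688.4  85.4] rect [689.   85.9] [43.6 42. ] 54.8
box 470 ztop 25.2 mean [452.3 -71.3] rect [453.9 -70.7] [40.3 61.6] 89.7
pliers 380 ztop 12.8 mean [681.9 -84.2] rect [682.7 -76.7] [ 52.1 125.9] 9.8
glue 116 ztop 44.5 mean [673.4 204.5] rect [673.9 205.9] [ 8.3 13.7] 6.2
dish 790 ztop 15.2 mean [451.7  79.5] rect [452.   79.4] [73.  73.8] 46.0
tape 365 ztop 16.5 mean [ 679.7 -201.9] rect [ 679.8 -201.3] [49.8 48.3] 74.1
neck 1492 ztop 12.6 mean [508.5 301.5] rect [507.8 306.7] [168.4 164.4] 14.3
brac 727 ztop 11.8 mean [ 515.1 -282.5] rect [ 516.3 -281.2] [182.   98.9] 2.5
side
table 2.0
thread 229 ztop 46.8 mean [568.6 -76.4] rect [568.1 -76.6] [35.9 35.3] 66.5
cord 431 ztop 29.1 mean [561.9  77.7] rect [563.   76.7] [57.2 58.9] 5.9
jar 441 ztop 54.5 mean [688.7  85.5] rect [689.   84.9] [43.  43.5] 76.0
box 356 ztop 26.5 mean [454.2 -71.6] rect [454.8 -71.7] [44.3 61.7] 88.9
pliers 202 ztop 13.6 m
[... 309 characters left out ...]
.3 308.7] rect [507.2 302.9] [164.2 156.3] 15.9
brac 496 ztop 13.0 mean [ 515.  -282.4] rect [ 515.6 -284.3] [176.7  96.9] 1.4
 ** On entry to DLASCL parameter number  4 had an illegal value
 ** On entry to DLASCL parameter number  4 had an illegal value
 ** On entry to DLASCL parameter number  4 had an illegal value
 ** On entry to DLASCL parameter number  4 had an illegal value
 ** On entry to DLASCL parameter number  5 had an illegal value
 ** On entry to DLASCL parameter number  4 had an illegal value<stdin>:7: RuntimeWarning: Mean of empty slice.
  ret = ret.dtype.type(ret / rcount)
Traceback (most recent call last):
numpy.linalg.LinAlgError: SVD did not converge in Linear Least Squares
```

Request:
arm_command(
  xyz=[
    [30,-30,0],
    [30,-30,0],
    [30,-30,0],
    [30,-30,0],
    [30,-30,0],
    [30,-30,0],
    [20,-30,0],
    [10,-30,0],
    [0,-30,0],
    [0,-30,0],
    [0,-30,0],
    [0,-30,0],
    [0,-30,0],
    [0,-30,0],
    [0,0,0],
    [0,0,0],
  ],
  spin=[3,3,3,3,3,3,3,3,2,0,0,0,0,0,0,0],
)

```text
time: 1.75
tool_pos: [0.4406, 0.0513, 0.4047]
tool_rot: [3.141, -0.0, 3.139]
contact_force: [-1.0, 0.3, -0.0]
opening: 0.0914
grip_force: 0.0
```

Both views agree to about 2 mm, and heights and sizes match the text. Next I'll take a closer look with the wrist camera.

```bash
python3 - <<'E'
from h import *
c=cam('wrist'); np.savez('w1.npz',**c); save(c,'w1.png')
E
```

```text
(no output)
```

View pics/w1.png

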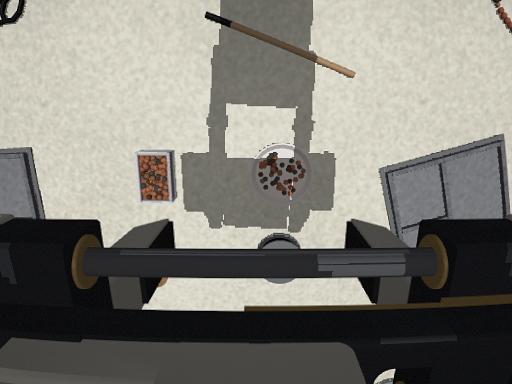

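The wrist view shows the box at (155,176), the dish at (281,172) and part of the necklace tray at right (450,180), with the gripper hiding the lower half. The trays and pliers I'll measure by colour masks in both fixed views.

```bash
python3 - <<'E'
from h import *
for n,L in (('top',dict(neck=(132,215,50),brac=(370,216,55),pl=(288,146,30))),('side',dict(neck=(278,308,60),brac=(296,139,40),pl=(231,175,24)))):
    c=dict(np.load(n+'0.npz')); g=cv2.cvtColor(c['img'],cv2.COLOR_RGB2GRAY)
    for nm,(u,v,r) in L.items():
        w=g[v-r:v+r,u-r:u+r]; t,m=cv2.threshold(cv2.GaussianBlur(w,(3,3),0),0,255,cv2.THRESH_BINARY_INV+cv2.THRESH_OTSU)
        cs,_=cv2.findContours(m,cv2.RETR_EXTERNAL,cv2.CHAIN_APPROX_NONE); k=max(cs,key=cv2.contourArea).reshape(-1,2)+[u-r,v-r]
        z=.010 if nm!='pl' else .008
        p=onplane(c,k,z)[:,:2]*1000
        R=cv2.minAreaRect(p.astype(np.float32)); print(n,nm,t,np.round(R[0],1),np.round(R[1],1),round(R[2],1))
        if nm=='pl':
            q=p[p[:,1]>-45]; i=p[:,1].argmax(); print(' tip',p[i].round(1),' min-y',p[p[:,1].argmin()].round(1))
            for a in range(-140,0,8):
                s=p[(p[:,1]>a)&(p[:,1]<a+8)]; 
                if len(s): print('  y',a+4,'x',s[:,0].min().round(0),s[:,0].max().round(0),end=';')
            print()
        else:
            # fit each edge: points near the rect's sides
            th=np.deg2rad(R[2]); e=np.array([np.cos(th),np.sin(th)]); f=np.array([-e[1],e[0]]); d=p-np.array(R[0]); A=d@e;B=d@f
            for X,Y,s in((A,B,R[1][1]),(B,A,R[1][0])):
                for sg in(-1,1):
                    S=(abs(Y-sg*s/2)<8)&(abs(X)<60 if s>0 else True); l=np.polyfit(X[S],Y[S],1); print('   edge',round(l[1],1),'slope deg',round(np.rad2deg(np.arctan(l[0])),1))
E
```

```text
top neck 122.0 [506.6 302.4] [173.6 166. ] 16.0
   edge -81.7 slope deg -0.3
   edge 81.5 slope deg -0.1
   edge -85.3 slope deg -0.3
   edge 85.5 slope deg 0.1
top brac 122.0 [ 513.  -281.1] [188.9 105. ] 2.0
   edge -51.1 slope deg 0.1
   edge 50.9 slope deg -0.1
   edge -92.1 slope deg 0.7
   edge 92.9 slope deg 0.0
top pl 120.0 [680.  -77.6] [ 50.1 121.1] 10.7
 tip [669.  -18.1]  min-y [ 673.6 -140.1]
  y -136 x 666.0 712.0;  y -128 x 666.0 715.0;  y -120 x 663.0 712.0;  y -112 x 663.0 712.0;  y -104 x 663.0 709.0;  y -96 x 662.0 707.0;  y -88 x 662.0 704.0;  y -80 x 665.0 701.0;  y -72 x 665.0 698.0;  y -64 x 667.0 693.0;  y -56 x 670.0 685.0;  y -48 x 669.0 682.0;  y -40 x 669.0 680.0;  y -32 x 669.0 674.0;  y -24 x 669.0 672.0;  y -16 x 669.0 669.0;
side neck 107.0 [508.2 307. ] [173.1 166.5] 16.2
   edge -82.0 slope deg -0.1
   edge 82.0 slope deg -0.1
   edge -85.5 slope deg 0.1
   edge 85.3 slope deg 0.1
side brac 105.0 [ 514.7 -279. ] [188.3 114.5] 1.9
   edge -54.3 slope deg 0.3
   edge 54.7 slope deg -0.2
   edge -92.4 slope deg 0.3
   edge 92.3 slope deg 0.2
side pl 97.0 [681.6 -87.2] [ 48.8 110.8] 10.5
 tip [673.6 -32.3]  min-y [ 670.3 -144.3]
  y -136 x 666.0 715.0;  y -128 x 664.0 714.0;  y -120 x 665.0 713.0;  y -112 x 664.0 711.0;  y -104 x 663.0 709.0;  y -96 x 662.0 707.0;  y -88 x 663.0 705.0;  y -80 x 664.0 701.0;  y -72 x 665.0 697.0;  y -64 x 667.0 695.0;  y -56 x 671.0 688.0;  y -48 x 668.0 680.0;  y -40 x 672.0 679.0;  y -32 x 674.0 674.0;
```

Request:
arm_command(
  xyz=[
    [21,-21,-15],
    [21,-21,-25],
    [21,-21,-25],
    [21,-21,-25],
    [21,-21,-25],
    [22,-22,-25],
    [0,0,-20],
    [0,0,0],
    [0,0,0],
  ],
  spin=[0,0,0,0,0,0,0,0,0],
)

```text
time: 2.7
tool_pos: [0.5676, -0.0742, 0.2447]
tool_rot: [3.141, -0.001, -3.141]
contact_force: [0.0, 0.7, 0.4]
opening: 0.0916
grip_force: 0.0
```

```bash
python3 - <<'E'
from h import *
c=cam('wrist'); np.savez('w2.npz',**c); save(c,'w2.png')
E
```

```text
(no output)
```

View pics/w2.png

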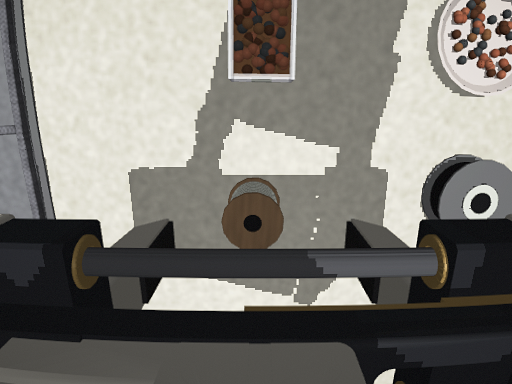

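The wrist view shows the thread spool top at (252,222), between the fingers and about 2 mm left of centre. That matches the measurement, so I'll descend and grip.

Request:
arm_command(
  xyz=[
    [0,-2,-15],
    [0,0,-15],
    [0,0,-15],
    [0,0,-12],
    [0,0,0],
    [0,0,0],
  ],
  spin=[0,0,0,0,0,0],
)

```text
time: 3.35
tool_pos: [0.5679, -0.0771, 0.1886]
tool_rot: [-3.141, 0.001, 3.141]
contact_force: [-0.5, 0.4, -0.1]
opening: 0.0917
grip_force: 0.0
```

Request:
arm_command(
  xyz=[
    [0,0,0],
    [0,0,0],
    [0,0,0],
    [0,0,0],
    [0,0,0],
    [0,0,0],
    [0,0,0],
    [0,0,0],
  ],
  spin=[0,0,0,0,0,0,0,0],
  jaw=-1,
  squeeze=12,
)

```text
time: 4.15
tool_pos: [0.5676, -0.0774, 0.1877]
tool_rot: [3.142, -0.0, 3.141]
contact_force: [0.4, -0.5, 0.1]
opening: 0.0378
grip_force: 12.0
```

Request:
arm_command(
  xyz=[
    [0,0,15],
    [0,0,25],
    [0,0,25],
    [0,0,25],
    [-1,20,0],
    [-1,25,0],
    [-1,25,0],
    [-1,25,0],
    [-1,25,0],
    [-1,25,0],
    [-1,25,0],
    [-1,25,0],
    [-1,25,0],
    [-1,25,0],
    [-1,25,0],
    [-1,25,0],
    [0,25,0],
    [0,20,0],
    [0,14,0],
    [0,0,0],
  ],
  spin=[0,0,0,0,2,2,2,2,2,2,2,2,0,0,0,0,0,0,0,0],
)

```text
time: 6.15
tool_pos: [0.5553, 0.2781, 0.2776]
tool_rot: [3.141, 0.0, -2.861]
contact_force: [0.7, 0.0, -0.3]
opening: 0.0377
grip_force: 12.0
```

```bash
python3 - <<'E'
from h import *
print(observe()['tool_pos'],observe()['tool_rot'])
c=cam('wrist'); np.savez('w3.npz',**c); save(c,'w3.png')
E
```

```text
[0.55530528 0.2780606  0.27755112] [ 3.14125202e+00  4.39678103e-05 -2.86137539e+00]
```

View pics/w3.png

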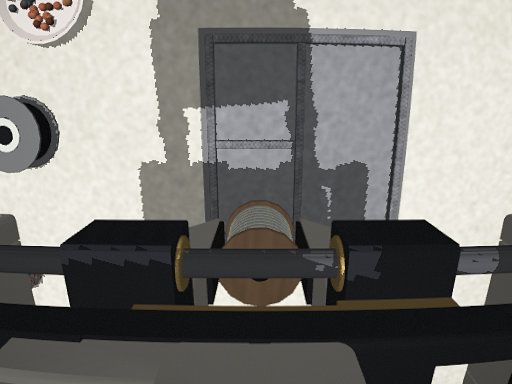

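The view shows the spool held upright above the near small well. The tray's near corners are at (200,29) and (416,32), the small-well divider is at row 145 and the long divider at column 301. I'll check the tray pose from these.

```bash
python3 - <<'E'
from h import *
c=dict(np.load('w3.npz'))
p=onplane(c,[(200,29),(416,32),(254,145),(301,44),(302,195)],.010)[:,:2]*1000
print(p.round(1), np.rad2deg(np.arctan2(*(p[1]-p[0])[::-1])),np.linalg.norm(p[1]-p[0]))
a=np.deg2rad(16);R=np.array([[np.cos(a),-np.sin(a)],[np.sin(a),np.cos(a)]])
print('centre from corners',(p[:2].mean(0)+R@[81,0]).round(1),'local of pts',((p-[507.5,305])@R).round(1))
E
```

```text
[[448.1 203.1]
 [404.  355.5]
 [518.6 263.7]
 [438.  276.4]
 [546.6 311.9]] 106.11503808278754 158.7198799179169
centre from corners [503.9 301.6] local of pts [[-85.2 -81.6]
 [-85.5  77.1]
 [ -0.7 -42.7]
 [-74.7  -8.3]
 [ 39.5  -4.1]]
```

Request:
arm_command(
  xyz=[
    [0,0,-20],
    [0,0,-25],
    [0,0,-20],
    [0,0,-12],
    [0,0,-6],
    [0,0,-3],
    [0,0,0],
    [0,0,0],
  ],
  spin=[0,0,0,0,0,0,0,0],
)

```text
time: 7.0
tool_pos: [0.5559, 0.2767, 0.1926]
tool_rot: [3.141, 0.002, -2.863]
contact_force: [0.4, -0.1, 0.1]
opening: 0.0379
grip_force: 12.0
```

Request:
arm_command(
  xyz=[
    [0,0,0],
    [0,0,0],
    [0,0,0],
    [0,0,0],
  ],
  spin=[0,0,0,0],
  jaw=0.4,
)

```text
time: 7.4
tool_pos: [0.5556, 0.2767, 0.1919]
tool_rot: [3.142, 0.0, -2.863]
contact_force: [0.6, 0.0, 0.7]
opening: 0.0628
grip_force: 0.0
```

Request:
arm_command(
  xyz=[
    [0,0,10],
    [0,0,20],
    [0,0,25],
    [0,0,25],
    [0,0,25],
    [10,-20,0],
    [10,-20,0],
    [10,-20,0],
    [10,-20,0],
    [10,-20,0],
    [10,-20,0],
    [10,-20,0],
    [15,-20,0],
    [15,-16,0],
    [17,-16,0],
    [17,0,0],
    [0,0,0],
  ],
  spin=[0,0,0,0,0,-2,-2,-2,-2,-2,-2,-2,-2,0,0,0,0],
  jaw=1,
)

```text
time: 9.1
tool_pos: [0.6908, 0.0838, 0.2972]
tool_rot: [3.141, 0.002, 3.139]
contact_force: [-0.3, 0.3, -0.2]
opening: 0.0921
grip_force: 0.0
```

```bash
python3 - <<'E'
from h import *
c=cam('side'); a=cv2.resize(c['img'][230:384,190:370],None,fx=2,fy=2)
c=cam('wrist'); np.savez('w4.npz',**c)
im=np.zeros((384+308,512,3),np.uint8)[:600]; im=np.zeros((384,512+288,3),np.uint8); im[:,:512]=c['img']; im[:246,512:]=cv2.resize(a,(288,246))
save({'img':im},'w4.png')
E
```

```text
(no output)
```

View pics/w4.png

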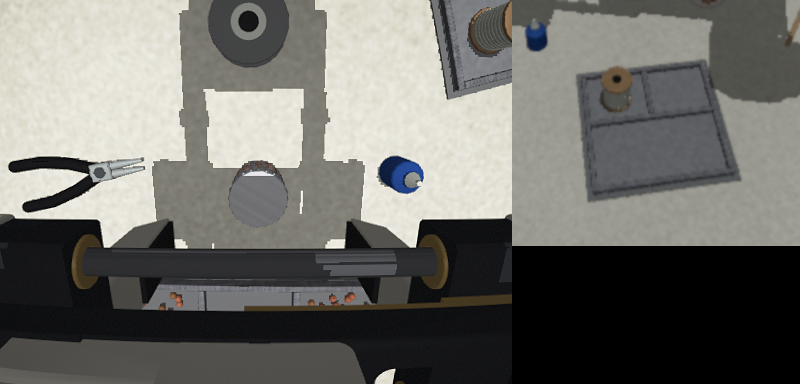

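The thread spool stands in its small well. The jar lid is at (258,195), centred between the fingers, with the glue well clear at (400,175) and the pliers joint at (100,172).

Request:
arm_command(
  xyz=[
    [-2,2,-20],
    [0,0,-25],
    [0,0,-25],
    [0,0,-20],
    [0,0,-13],
    [0,0,-6],
    [0,0,0],
    [0,0,0],
  ],
  spin=[0,0,0,0,0,0,0,0],
)

```text
time: 10.0
tool_pos: [0.6879, 0.0868, 0.1889]
tool_rot: [3.141, 0.002, 3.141]
contact_force: [0.2, -0.5, 0.2]
opening: 0.092
grip_force: 0.0
```

Request:
arm_command(
  xyz=[
    [0,0,0],
    [0,0,0],
    [0,0,0],
    [0,0,0],
    [0,0,0],
    [0,0,0],
    [0,0,0],
    [0,0,0],
  ],
  spin=[0,0,0,0,0,0,0,0],
  jaw=-1,
  squeeze=15,
)

```text
time: 10.8
tool_pos: [0.6876, 0.0866, 0.1877]
tool_rot: [-3.142, 0.0, 3.141]
contact_force: [0.8, -1.3, 0.1]
opening: 0.0439
grip_force: 15.0
```

```bash
python3 - <<'E'
from h import *
c=dict(np.load('w4.npz'))
print(onplane(c,[(100,172),(144,160)],.011).round(4))
E
```

```text
[[ 0.6751 -0.0536  0.011 ]
 [ 0.665  -0.0134  0.011 ]]
```

Request:
arm_command(
  xyz=[
    [0,0,15],
    [0,0,25],
    [0,0,25],
    [0,0,25],
    [-15,12,0],
    [-20,16,0],
    [-20,16,0],
    [-20,16,0],
    [-20,16,0],
    [-20,16,0],
    [-20,16,0],
    [-20,16,0],
    [-20,16,0],
    [-20,16,0],
    [-12,13,0],
    [0,0,0],
  ],
  spin=[0,0,0,0,2,2,2,2,2,2,2,2,0,0,0,0],
)

```text
time: 12.4
tool_pos: [0.4794, 0.2571, 0.2786]
tool_rot: [3.141, 0.001, -2.861]
contact_force: [-0.3, -0.4, -0.3]
opening: 0.0439
grip_force: 15.0
```

Request:
arm_command(
  xyz=[
    [1,-1,-20],
    [0,0,-25],
    [0,0,-20],
    [0,0,-12],
    [0,0,-6],
    [0,0,-3],
    [0,0,0],
    [0,0,0],
  ],
  spin=[0,0,0,0,0,0,0,0],
)

```text
time: 13.2
tool_pos: [0.482, 0.2547, 0.1925]
tool_rot: [3.141, 0.001, -2.863]
contact_force: [-0.2, -0.5, -0.6]
opening: 0.0435
grip_force: 15.0
```

Request:
arm_command(
  xyz=[
    [0,0,0],
    [0,0,0],
    [0,0,0],
    [0,0,0],
  ],
  spin=[0,0,0,0],
  jaw=0.5,
)

```text
time: 13.6
tool_pos: [0.4816, 0.2547, 0.1919]
tool_rot: [3.141, 0.0, -2.863]
contact_force: [0.2, 0.2, 0.2]
opening: 0.0677
grip_force: 0.0
```

Request:
arm_command(
  xyz=[
    [0,0,10],
    [0,0,20],
    [0,0,25],
    [0,0,25],
    [0,0,25],
    [15,-20,0],
    [15,-20,0],
    [15,-20,0],
    [15,-20,0],
    [15,-20,0],
    [15,-20,0],
    [15,-20,0],
    [15,-20,0],
    [15,-20,0],
    [15,-20,0],
    [15,-20,0],
    [15,-20,0],
    [10,-20,0],
    [5,-20,0],
    [0,-15,0],
  ],
  spin=[0,0,0,0,0,-6,-6,-6,-6,-6,-6,-6,-6,-6,-6,-6,-6,-6,-6,-6],
  jaw=0,
)

```text
time: 15.6
tool_pos: [0.677, -0.0417, 0.2973]
tool_rot: [3.141, 0.001, 1.844]
contact_force: [-0.4, 0.6, -0.1]
opening: 0.0461
grip_force: 0.0
```

Request:
arm_command(
  xyz=[
    [0,-6,0],
    [-1,-5,-20],
    [0,0,-20],
    [0,0,0],
    [0,0,0],
  ],
  spin=[-5,0,0,0,0],
)

```text
time: 16.1
tool_pos: [0.6757, -0.0513, 0.2574]
tool_rot: [3.142, -0.0, 1.762]
contact_force: [0.1, -0.3, -1.1]
opening: 0.0456
grip_force: 0.0
```

```bash
python3 - <<'E'
from h import *
c=cam('side'); a=c['img'][230:353,190:334]
c=cam('wrist'); np.savez('w5.npz',**c)
im=np.zeros((384,800,3),np.uint8); im[:,:512]=c['img']; im[:246,512:]=cv2.resize(a,(288,246))
save({'img':im},'w5.png')
E
```

```text
(no output)
```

View pics/w5.png

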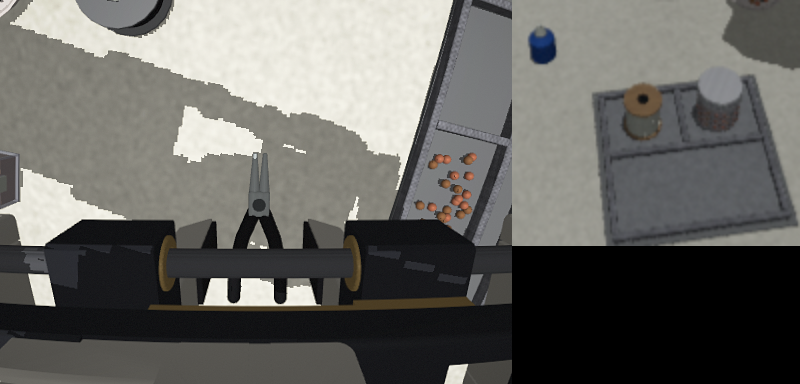

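Jar and spool both stand in their wells. The pliers' axis is vertical in the picture with the joint at (259,205), centred between the fingers.

```bash
python3 - <<'E'
from h import *
c=dict(np.load('w5.npz'))
print(onplane(c,[(259,205),(259,155),(234,298),(280,298)],.011).round(4),observe()['tool_pos'])
E
```

```text
[[ 0.6759 -0.0546  0.011 ]
 [ 0.6688 -0.0178  0.011 ]
 [ 0.671  -0.1368  0.011 ]
 [ 0.7079 -0.1297  0.011 ]] [ 0.67599934 -0.0512428   0.25833572]
```

Request:
arm_command(
  xyz=[
    [0,-2,-20],
    [0,0,-20],
    [0,0,-20],
    [0,0,-10],
    [0,0,-5],
    [0,0,-2],
    [0,0,0],
    [0,0,0],
  ],
  spin=[0,0,0,0,0,0,0,0],
)

```text
time: 17.0
tool_pos: [0.6759, -0.0534, 0.1808]
tool_rot: [3.14, 0.001, 1.762]
contact_force: [0.1, 0.2, -0.0]
opening: 0.0458
grip_force: 0.0
```

Request:
arm_command(
  xyz=[
    [0,0,0],
    [0,0,0],
    [0,0,0],
    [0,0,0],
    [0,0,0],
    [0,0,0],
    [0,0,0],
    [0,0,0],
  ],
  spin=[0,0,0,0,0,0,0,0],
  jaw=-1,
  squeeze=30,
)

```text
time: 17.8
tool_pos: [0.6757, -0.0534, 0.1798]
tool_rot: [3.141, 0.0, 1.762]
contact_force: [0.1, -0.4, 0.5]
opening: 0.0156
grip_force: 27.1
```

Request:
arm_command(
  xyz=[
    [0,0,5],
    [0,0,10],
    [0,0,20],
    [0,0,25],
    [0,0,25],
    [0,0,25],
    [0,0,0],
  ],
  spin=[0,0,0,0,0,0,0],
)

```text
time: 18.5
tool_pos: [0.6764, -0.0534, 0.2948]
tool_rot: [3.134, 0.003, 1.762]
contact_force: [1.0, 0.6, -0.5]
opening: 0.0158
grip_force: 27.1
```

Request:
arm_command(
  xyz=[
    [-8,20,0],
    [-8,20,0],
    [-8,20,0],
    [-8,20,0],
    [-8,20,0],
    [-8,20,0],
    [-8,20,0],
    [-8,20,0],
    [-8,20,0],
    [-8,20,0],
    [-8,20,0],
    [-8,20,0],
    [-8,20,0],
    [-8,20,0],
    [-7,20,0],
    [-7,20,0],
    [-7,20,0],
    [-7,20,0],
    [-7,20,0],
    [-7,18,0],
  ],
  spin=[-5,-5,-5,-5,-5,-5,-5,-5,-5,-5,-5,-5,-5,-5,-5,-5,-5,0,0,0],
)

```text
time: 20.5
tool_pos: [0.5209, 0.3455, 0.2889]
tool_rot: [3.141, 0.001, 0.278]
contact_force: [-0.2, -0.4, -1.5]
opening: 0.0164
grip_force: 27.1
```

Request:
arm_command(
  xyz=[
    [0,0,0],
    [0,0,0],
  ],
  spin=[0,0],
)

```text
time: 20.7
tool_pos: [0.5213, 0.3446, 0.289]
tool_rot: [3.141, 0.001, 0.279]
contact_force: [0.2, -1.0, -1.7]
opening: 0.0159
grip_force: 27.1
```

```bash
python3 - <<'E'
from h import *
s=cam('side'); t=cam('top')
im=np.zeros((400,800,3),np.uint8); im[:,:400]=cv2.resize(s['img'][200:384,190:374],(400,400)); im[:,400:]=cv2.resize(t['img'][150:280,70:200],(400,400))
save({'img':im},'w6.png')
E
```

```text
(no output)
```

View pics/w6.png

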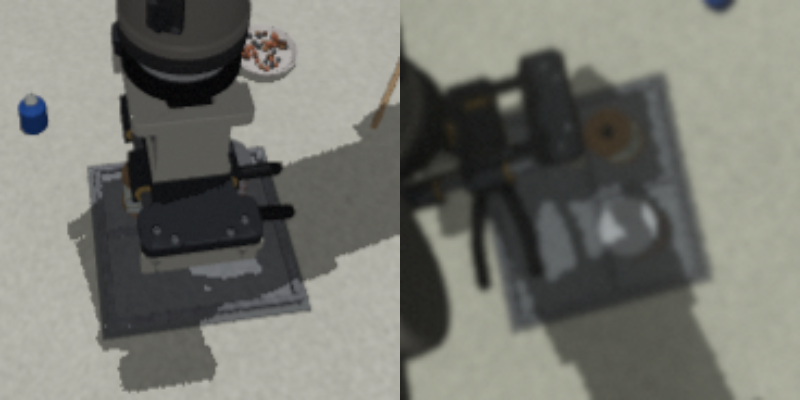

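The pliers hang level along the long well, handles toward the robot; spool and jar are undisturbed. I'll lower them.

Request:
arm_command(
  xyz=[
    [0,0,-20],
    [0,0,-25],
    [0,0,-25],
    [0,0,-15],
    [0,0,-8],
    [0,0,-6],
    [0,0,-3],
    [0,0,-3],
    [0,0,0],
    [0,0,0],
  ],
  spin=[0,0,0,0,0,0,0,0,0,0],
)

```text
time: 21.8
tool_pos: [0.5217, 0.3448, 0.1853]
tool_rot: [-3.142, -0.001, 0.278]
contact_force: [0.4, -0.9, -1.7]
opening: 0.016
grip_force: 27.1
```

Request:
arm_command(
  xyz=[
    [0,0,-1],
    [0,0,-1],
    [0,0,0],
  ],
  spin=[0,0,0],
)

```text
time: 22.1
tool_pos: [0.5216, 0.3447, 0.1828]
tool_rot: [3.142, -0.0, 0.278]
contact_force: [-0.2, 0.4, -1.1]
opening: 0.0159
grip_force: 27.1
```

Request:
arm_command(
  xyz=[
    [0,0,0],
    [0,0,0],
    [0,0,0],
    [0,0,0],
  ],
  spin=[0,0,0,0],
  jaw=-0.42,
)

```text
time: 22.5
tool_pos: [0.5216, 0.3446, 0.1828]
tool_rot: [3.142, -0.0, 0.278]
contact_force: [-0.1, -0.3, 0.1]
opening: 0.0268
grip_force: 0.0
```

Request:
arm_command(
  xyz=[
    [0,0,5],
    [0,0,10],
    [0,0,20],
    [0,0,25],
    [0,0,25],
    [0,0,25],
    [0,0,0],
  ],
  spin=[0,0,0,0,0,0,0],
)

```text
time: 23.2
tool_pos: [0.5224, 0.3451, 0.2977]
tool_rot: [-3.14, -0.008, 0.278]
contact_force: [-0.2, -0.3, 0.5]
opening: 0.0266
grip_force: 0.0
```

Request:
arm_command(
  xyz=[
    [4,-26,0],
    [4,-26,0],
    [4,-26,0],
    [4,-26,0],
    [4,-26,0],
    [4,-26,0],
    [4,-26,0],
    [4,-26,0],
    [4,-26,0],
    [4,-20,0],
    [0,-12,0],
    [0,0,-20],
    [0,0,-20],
    [0,0,0],
    [0,0,0],
  ],
  spin=[-2,-2,-2,-2,-2,-2,-2,-2,0,0,0,0,0,0,0],
  jaw=1,
)

```text
time: 24.7
tool_pos: [0.5615, 0.079, 0.2528]
tool_rot: [3.142, 0.001, -0.001]
contact_force: [-0.5, -0.4, 0.4]
opening: 0.0921
grip_force: 0.0
```

```bash
python3 - <<'E'
from h import *
s=cam('side'); c=cam('wrist'); np.savez('w7.npz',**c)
im=np.zeros((384,800,3),np.uint8); im[:,:512]=c['img']; im[:288,512:]=cv2.resize(s['img'][220:374,190:344],(288,288))
save({'img':im},'w7.png')
E
```

```text
(no output)
```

View pics/w7.png

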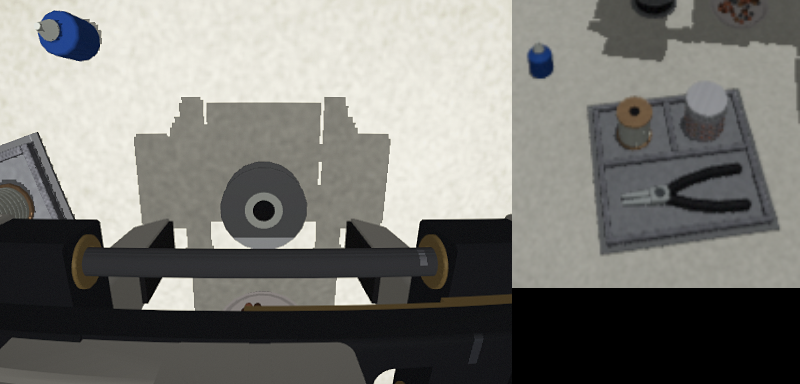

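The pliers lie flat in the long well. The cord spool hub is at (264,210), centred between the fingers, so I'll grip it.

Request:
arm_command(
  xyz=[
    [0,0,-15],
    [0,0,-20],
    [0,0,-17],
    [0,0,-10],
    [0,0,-4],
    [0,0,0],
    [0,0,0],
  ],
  spin=[0,0,0,0,0,0,0],
)

```text
time: 25.5
tool_pos: [0.562, 0.0787, 0.1876]
tool_rot: [3.142, -0.002, -0.001]
contact_force: [0.3, 0.5, 1.0]
opening: 0.0918
grip_force: 0.0
```

Request:
arm_command(
  xyz=[
    [0,0,0],
    [0,0,0],
    [0,0,0],
    [0,0,0],
    [0,0,0],
    [0,0,0],
  ],
  spin=[0,0,0,0,0,0],
  jaw=-1,
  squeeze=15,
)

```text
time: 26.1
tool_pos: [0.5616, 0.0786, 0.1869]
tool_rot: [3.141, -0.0, -0.001]
contact_force: [0.1, -1.3, 1.0]
opening: 0.0599
grip_force: 15.0
```

Request:
arm_command(
  xyz=[
    [0,0,10],
    [0,0,20],
    [0,0,25],
    [0,0,25],
    [0,-20,0],
    [0,-25,0],
    [0,-25,0],
    [0,-25,0],
    [0,-25,0],
    [0,-25,0],
    [0,-25,0],
    [0,-25,0],
    [0,-25,0],
    [0,-25,0],
    [0,-25,0],
    [0,-25,0],
    [-2,-25,0],
    [-2,-24,0],
    [0,-14,0],
    [0,0,0],
  ],
  spin=[0,0,0,0,0,0,0,0,0,0,0,0,0,0,0,0,1,1,0,0],
)

```text
time: 28.1
tool_pos: [0.5574, -0.2809, 0.267]
tool_rot: [3.141, -0.001, 0.031]
contact_force: [0.7, 0.3, -0.8]
opening: 0.0595
grip_force: 15.0
```

Request:
arm_command(
  xyz=[
    [0,1,-20],
    [0,0,-20],
    [0,0,-20],
    [0,0,-10],
    [0,0,-4],
    [0,0,-2],
    [0,0,0],
    [0,0,0],
  ],
  spin=[0,0,0,0,0,0,0,0],
)

```text
time: 28.9
tool_pos: [0.5579, -0.2784, 0.1916]
tool_rot: [3.141, -0.001, 0.034]
contact_force: [0.4, -0.1, -0.4]
opening: 0.0596
grip_force: 15.0
```

Request:
arm_command(
  xyz=[
    [0,0,0],
    [0,0,0],
    [0,0,0],
    [0,0,0],
  ],
  spin=[0,0,0,0],
  jaw=0.8,
)

```text
time: 29.3
tool_pos: [0.5576, -0.2784, 0.1909]
tool_rot: [3.141, -0.0, 0.034]
contact_force: [-0.1, 1.0, -0.1]
opening: 0.0822
grip_force: 0.0
```

Request:
arm_command(
  xyz=[
    [0,0,10],
    [0,0,20],
    [0,0,25],
    [0,0,25],
    [-5,12,0],
    [-10,20,0],
    [-10,20,0],
    [-10,20,0],
    [-10,20,0],
    [-10,20,0],
    [-10,20,0],
    [-10,20,0],
    [-10,20,0],
    [-10,20,0],
    [-8,17,0],
    [0,0,0],
    [0,0,0],
  ],
  spin=[0,0,0,0,8,8,8,8,8,8,8,8,8,8,8,0,0],
  jaw=1,
)

```text
time: 31.0
tool_pos: [0.455, -0.0694, 0.2715]
tool_rot: [3.14, 0.001, 1.568]
contact_force: [-0.8, 0.3, -0.1]
opening: 0.0918
grip_force: 0.0
```

```bash
python3 - <<'E'
from h import *
s=cam('side'); c=cam('wrist'); np.savez('w8.npz',**c)
im=np.zeros((384,800,3),np.uint8); im[:,:512]=c['img']; im[:224,512:]=cv2.resize(s['img'][110:180,240:330],(288,224))
save({'img':im},'w8.png')
E
```

```text
(no output)
```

View pics/w8.png

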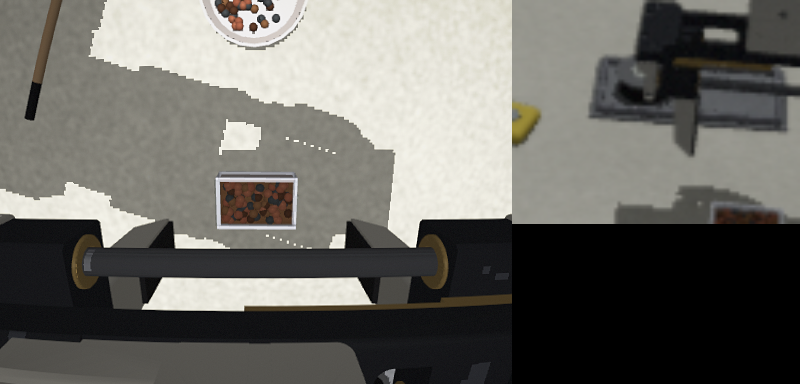

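The box's long side lies along world x: (217–297, 203). So I must close along y, and I'll turn back 90° and grip across its 40 mm.

Request:
arm_command(
  xyz=[
    [-1,-1,0],
    [0,-1,0],
    [0,0,0],
    [0,0,0],
    [0,0,0],
    [0,0,0],
    [0,0,0],
    [0,0,0],
    [0,0,0],
    [0,0,-10],
    [0,0,-10],
    [0,0,0],
  ],
  spin=[-8,-8,-8,-8,-8,-8,-8,-8,-8,-8,-8,-2],
)

```text
time: 32.3
tool_pos: [0.4537, -0.0721, 0.2497]
tool_rot: [-3.141, 0.002, -0.008]
contact_force: [-0.3, 0.1, 0.1]
opening: 0.0917
grip_force: 0.0
```

```bash
python3 - <<'E'
from h import *
c=dict(np.load('w8.npz')); print(onplane(c,[(217,179),(297,179),(297,228),(217,228)],.024).round(4).tolist())
c=cam('wrist'); save(c,'w9.png')
E
```

```text
[[0.4239, -0.0534, 0.024], [0.4823, -0.0536, 0.024], [0.4834, -0.0919, 0.024], [0.4224, -0.0917, 0.024]]
```

View pics/w9.png

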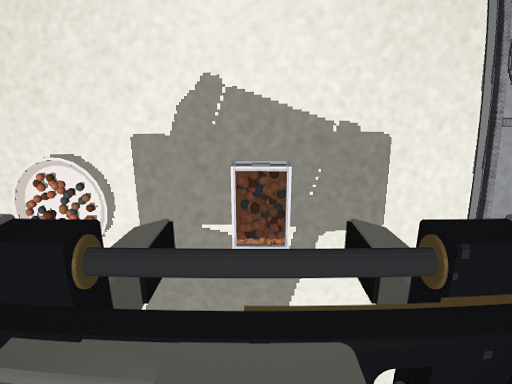

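The box is now square and centred between the fingers, at (232–290, 165–247). I'll grip it.

Request:
arm_command(
  xyz=[
    [0,0,-15],
    [0,0,-20],
    [0,0,-15],
    [0,0,-9],
    [0,0,-4],
    [0,0,0],
    [0,0,0],
  ],
  spin=[0.5,0,0,0,0,0,0],
)

```text
time: 33.05
tool_pos: [0.4539, -0.0715, 0.1882]
tool_rot: [3.141, -0.001, 0.008]
contact_force: [-0.6, 0.1, 0.2]
opening: 0.092
grip_force: 0.0
```

Request:
arm_command(
  xyz=[
    [0,0,0],
    [0,0,0],
    [0,0,0],
    [0,0,0],
    [0,0,0],
    [0,0,0],
    [0,0,0],
    [0,0,0],
  ],
  spin=[0,0,0,0,0,0,0,0],
  jaw=-1,
  squeeze=15,
)

```text
time: 33.85
tool_pos: [0.4536, -0.0714, 0.1878]
tool_rot: [3.141, -0.0, 0.008]
contact_force: [-0.6, 0.0, 0.3]
opening: 0.0395
grip_force: 15.0
```

Request:
arm_command(
  xyz=[
    [0,0,10],
    [0,0,20],
    [0,0,25],
    [0,0,25],
    [2,-20,0],
    [2,-20,0],
    [2,-20,0],
    [2,-20,0],
    [2,-20,0],
    [2,-20,0],
    [2,-20,0],
    [2,-20,0],
    [2,-20,0],
    [0,-20,0],
    [0,-10,0],
    [0,0,0],
    [0,0,0],
  ],
  spin=[0,0,0,0,0,0,0,0,0,0,0,1,1,0,0,0,0],
)

```text
time: 35.55
tool_pos: [0.4714, -0.281, 0.2676]
tool_rot: [-3.141, 0.001, 0.042]
contact_force: [0.7, 0.6, -0.2]
opening: 0.0403
grip_force: 15.0
```

Request:
arm_command(
  xyz=[
    [0,-1,-20],
    [0,0,-20],
    [0,0,-20],
    [0,0,-10],
    [0,0,-4],
    [0,0,-2],
    [0,0,0],
    [0,0,0],
  ],
  spin=[0,0,0,0,0,0,0,0],
)

```text
time: 36.35
tool_pos: [0.4718, -0.2825, 0.1925]
tool_rot: [3.141, -0.001, 0.043]
contact_force: [-0.4, -1.1, -0.3]
opening: 0.0401
grip_force: 15.0
```

Request:
arm_command(
  xyz=[
    [0,0,0],
    [0,0,0],
    [0,0,0],
    [0,0,0],
  ],
  spin=[0,0,0,0],
  jaw=0.4,
)

```text
time: 36.75
tool_pos: [0.4716, -0.2824, 0.1919]
tool_rot: [3.141, -0.0, 0.043]
contact_force: [0.2, 0.2, 0.7]
opening: 0.0632
grip_force: 0.0
```

Request:
arm_command(
  xyz=[
    [0,0,10],
    [0,0,20],
    [0,0,25],
    [0,0,30],
    [0,0,30],
    [-10,20,30],
    [-10,25,30],
    [-10,30,0],
    [-10,35,0],
    [0,35,0],
    [0,35,0],
    [0,35,0],
    [0,30,0],
    [0,0,0],
    [0,0,0],
  ],
  spin=[0,0,0,0,0,0,0,0,0,0,0,0,0,0,0],
)

```text
time: 38.25
tool_pos: [0.4315, -0.037, 0.3674]
tool_rot: [3.141, -0.001, 0.044]
contact_force: [-0.1, -0.3, 0.2]
opening: 0.0644
grip_force: 0.0
```

```bash
python3 - <<'E'
from h import *
s=cam('side'); t=cam('top')
im=np.zeros((600,800,3),np.uint8); im[:300]=cv2.resize(s['img'][110:354,170:340],(800,300))if 0 else 0
im[:460,:400]=cv2.resize(s['img'][110:350,180:389],(400,460)); im[:260,400:]=cv2.resize(t['img'][125:320,90:390],(400,260))
im[270:470,400:]=cv2.resize(s['img'][120:160,255:335],(400,200))
save({'img':im},'end.png')
E
```

```text
(no output)
```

View pics/end.png

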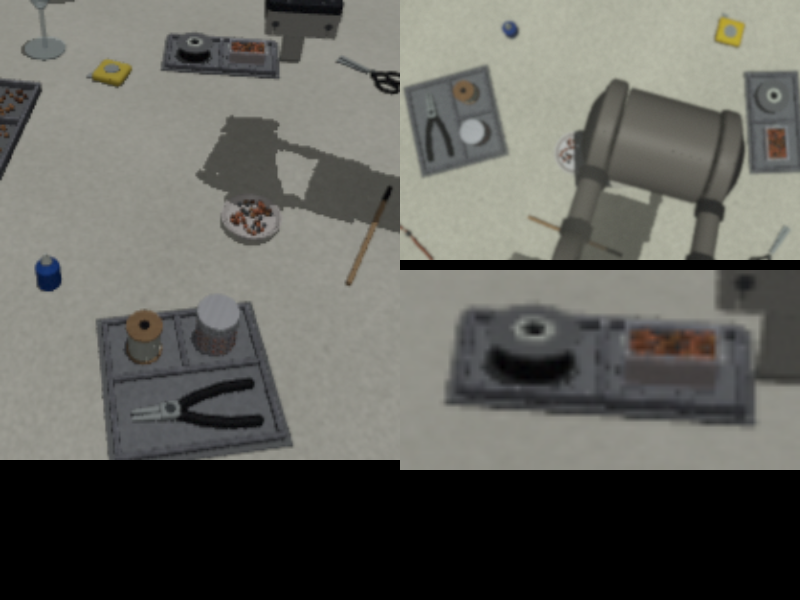

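All five things sit properly in their wells, and the dish, glue and tape are where they were.

```bash
python3 -c "
from cell import *
print(hand_in())"
```

```text
the job is handed in; nothing more can be done
None
```

Both kits are made up and handed in: the final pictures showed all five items in their wells, with the dish, glue bottle and tape measure where they had been; the run took about 38 s of the 134 s allowed.

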